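Build up the headset on a steerer stub

TASK

Build up the bicycle headset on the upright steerer stub: put the flanged bearing cover on first with its flange down, then the tall thin-walled spacer, then the broad flat spacer, and finish with the closed top cap, each slid down fully home onto the one before. Leave everything else on the bench where it lies.

Things in the scene. Friction and masses are not known exactly. Their poses are not given: they have to be found in the camera images.
- stand: Target, fixed: steerer stub upright in a bench stand. Dark round foot, 90 mm diameter, 10 mm high; grey column, 40 mm diameter, whose flat top (the seat) is 30 mm above the bench; bright steel post, 25 mm diameter, from the seat to 91 mm above the bench, then a nose tapering to 10 mm diameter at 103 mm. Origin on the post axis at bench height, z up.
- cover: Steel bearing cover, loose: a ring with a 30 mm through bore; flange of 56 mm diameter and 6 mm thick at the bottom, collar of 40 mm diameter above it, 14 mm high in all. Lies flange down. Origin at the centre of its underside, z up along the bore. Mass 35 to 70 g.
- tall_spacer: Aluminium tube, loose: thin-walled, 36 mm outer diameter, 30 mm through bore, 32 mm high, standing on end. Origin at the centre of its underside, z along the bore. Mass 28 to 56 g.
- flat_spacer: Broad flat aluminium ring, loose: 44 mm outer diameter, 30 mm through bore, 10 mm high, lying flat. Origin at the centre of its underside, z along the bore. Mass 18 to 35 g.
- top_cap: Aluminium cap, loose: 44 mm outer diameter, 24 mm high, closed flat top with a small dark bolt head drawn in its centre, open underneath with a 30 mm bore 20 mm deep. Stands open end down, the way it is fitted. Origin at the centre of its underside, z up. Mass 28 to 56 g.
- cup: Bystander, loose: small empty black plastic cup for valve caps, 60 mm across the rim, 45 mm high, upright. Origin at the centre of its underside.
- headlamp: Bystander, loose: yellow headlamp block 40 x 62 x 34 mm (its x, y, z) with a push button on top, lens to its -x. Origin at the centre of its underside.
- lever: Bystander, loose: blue plastic tire lever lying flat, 113 mm long along its x, 20 mm wide, 10 mm high; the one lying alone in the working area (the other two lie apart at the robot's left and are fixed). Origin at mid-length on the bench.
- pump: Bystander, loose: aluminium mini pump lying along its x, 210 mm long, 30 mm wide, 33 mm high. Origin at mid-length on the bench.
- rasp: Bystander, loose: steel rasp with a wooden handle lying along its x, 260 mm long (140 mm on the handle side, 120 mm on the blade side), 25 mm wide, 26 mm high. Origin on its centre line, at bench height.
There are look-alikes about, which are no part of the job. Leave any pink or yellow look-alike of the cover alone.

How it is judged:
By the outcome, as a careful person would: the job done as asked, in the order asked, and still so for the second after the job is handed in, with the robot touching nothing.
It also fails if it takes over 115 s, if anything falls off the work surface, if the arm or the gripper's body presses on something with over 40 N, if the wrist force passes 120 N, or if a joint passes its speed limit or range.

ROBOT

A 6-joint arm with a two-finger parallel gripper is mounted at the origin on the work surface. World frame = base frame: x ahead of the robot, y to its left, z up, the work surface at z = 0. Lengths are in mm, angles in degrees, forces in N, time in s.
With the tool pointing down it reaches from about 350 to 850 mm from the base axis. Payload 8.1 kg.
Tool frame: the origin (TCP) lies midway between the tips of the shut fingers; the grasp point (between the pads) lies 19 mm behind it; z points along the fingers, y is the line along which they close (so a half turn about z gives the same grasp; the last joint's range is limited). The gripper opens to 85 mm and grips with 20 to 120 N. Pads are 22 mm wide; open, the fingers measure 114 mm over their backs; the gripper's body (76 mm by 85 mm) begins 54 mm behind the grasp point. The pads swing forward as they close: fully open they stand 13 mm farther back than shut.
Start: joints at [-71.872, 7.471, 85.268, -0, 87.261, -4.893], TCP at [234.665, -552.211, 202.392] pointing down, gripper open.
Joint ranges: [-169.43, 169.43], [-51.17, 129.36], [1.28, 143.12], [-76.62, 256.62], [0, 156.53], [-152.29, 152.29]. Speed limits (degrees/s): [136.94, 136.94, 159.86, 180, 180, 180].

INTERFACE

Orientations are given as [roll, pitch, yaw] about the fixed x, y, z axes, in that order (R = Rz(yaw) Ry(pitch) Rx(roll)).
In Python, from bench import sense, snapshot, order, finder gives the robot as it stands.
- The arm moves only by the tool send_rows, never from a script. Its argument "steps" is a list of rows, each a list of 2 entries, a list of its own where there are three numbers: the shift along the world's x, y, z in units of 30 mm (1.0 is 30 mm), then the turn, a rotation vector about the world's x, y, z in rad. In form: [[[dx, dy, dz], [wx, wy, wz]], ...]. A call has 1 to 10 rows; each row is the pose to reach, as a shift and turn from the pose commanded when the call began; what a row does not reach only later rows make up. A row lasts 1/8 s, in which the tool goes at most 62.5 mm and 10.7 degrees, less where a joint would pass 70% of its speed; a pose out of reach is approached as far as the arm can. A call with a gripper value outside its range is refused whole. "fingers" is the closure, from 0 (fully open) to 1 (shut), set as the call begins (left out, the last holds). The fingers move at their own pace and stop on an object; "squeeze" is the grip in N (left out, the last holds). Time passes only in rows, so rows that repeat a pose let the fingers close. It gives the time, the measured TCP pose, the force, the opening and the grip force at its end, in the units of the state.
- sense(): the state, without advancing time (a new reading comes with each control period).
- snapshot(name): name is "scene" or "top"; returns a dict with "img" (480x640x3 uint8, red, green, blue), "K" (3x3 intrinsics, pixels), "k1" (the pictures are not rectified: a ray, as slopes to the right and down, at radius r is drawn at 1 + k1 r^2 times it, then the intrinsics apply), "pose" (4x4, takes a point from camera to world coordinates). Camera axes: x right, y up, looking along -z (the intrinsics and any distortion apply to the point x, -y, -z); pixel columns grow to the right and rows downward; lengths in mm; the calibration is good to about 2 mm. A picture is of the moment at which its call begins. There is no depth.
- order.hand_in(): hands the job in; it is judged then, once.
Trained networks look in the newest picture that a camera, given by its name, has taken for a name from the list of things; names that differ only in an ending like _2 or _b are one class to them, and where a whole thing is asked for, a point or a joint stands for the part that bears it (a point fixed in the world has none). Each returns a list of dicts, best first, with "confidence" (0 to 1); they miss things now and then, are a little off and sometimes report something else, mostly with a low value. They report only what shows in the picture. A call takes as long as a camera call. They do not tell look-alikes from the thing itself.
- finder.find_in(label, camera): "box" ([left, top, width, height] as shares, 0 to 1, of the picture: columns of its width, rows of its height, round what is visible of it).
- finder.trace(label, camera): "mask" (480x640 bool, what is visible of it) and "box" ([left, top, width, height] as shares, 0 to 1, of the picture: columns of its width, rows of its height, round what is visible of it).
- finder.pinpoint(label, camera): "at" ([column, row] as shares, 0 to 1, of the picture: columns of its width, rows of its height: a listed point, or the origin of a listed thing).
The state is a dict: "time": time; "joint_pos": joint angles; "qd": joint speeds; "joint_efforts": joint torques, N m; "tool_pos": TCP position; "tcp_rot": TCP orientation; "ft_force": force on the tool from outside, world axes, zero at the start; "wrist_torque": the same for the moment, N m; "finger_gap": finger opening in mm; "grip_force": force on a finger pad.
Only numpy, scipy, OpenCV 4.12 (cv2) and the standard library are available. Lean on these libraries where they do the work, as an engineer would, in place of code of your own. Each camera call takes 0.05 s, during which the arm holds its last target. There are 200 camera calls.

## Working session

There is one attempt and no reset: what is moved stays moved. The work goes in short steps, Python scripts to look and compute and a tool call to move; the robot and the scene stay as the last step left them, time stands still between calls to the robot, and variables do not carry over. Pictures are saved under pics/ and viewed, at most 14 in all, crops included, and the job is handed in when it is done.

Besides the shell and the picture viewer there is one more tool, called after "Request:" as name(argument=value, ...) on one line, values as JSON. send_rows: Moves the arm, as the interface text tells. Its arguments: {"type":"object","properties":{"steps":{"type":"array"},"fingers":{"type":"number"},"squeeze":{"type":"number"}},"required":["steps"]}

```bash
mkdir -p pics; cat > h.py <<'E'
import numpy as np, cv2
from bench import sense, snapshot, order, finder
def save(s,n): cv2.imwrite(f'pics/{n}.png',cv2.cvtColor(s['img'],cv2.COLOR_RGB2BGR))
def ray(s,u,v):
    K=s['K'];d=np.array([(u-K[0,2])/K[0,0],(v-K[1,2])/K[1,1]]);p=d.copy()
    for _ in range(20): p=d/(1+s['k1']*(p@p))
    P=np.array(s['pose']);return P[:3,3],P[:3,:3]@np.array([p[0],-p[1],-1])
def at(s,u,v,z):
    o,r=ray(s,u,v);return o+r*(z-o[2])/r[2]
def proj(s,X):
    P=np.array(s['pose']);c=P[:3,:3].T@(np.array(X,float)-P[:3,3]);p=np.array([c[0],-c[1]])/-c[2]
    p=p*(1+s['k1']*(p@p));K=s['K'];return np.array([K[0,0]*p[0]+K[0,2],K[1,1]*p[1]+K[1,2]])
E
python3 - <<'E'
from h import *
for c in('scene','top'):
    s=snapshot(c);save(s,c+'1');print(c,np.round(s['pose'],3).tolist(),s['K'].tolist() if hasattr(s['K'],'tolist') else s['K'],s['k1'])
    for l in('stand','cover','tall_spacer','flat_spacer','top_cap','cup','headlamp','lever','pump','rasp'):
        for d in finder.pinpoint(l,c)[:4]:
            u,v=d['at'][0]*640,d['at'][1]*480
            print(l,round(d['confidence'],2),np.round([u,v]),np.round(at(s,u,v,0)))
print(sense())
E
```

```text
scene [[0.212, -0.604, 0.768, 1529.372], [0.977, 0.137, -0.161, -139.682], [-0.008, 0.785, 0.619, 781.79], [0.0, 0.0, 0.0, 1.0]] [[595.2570012655775, 0.0, 313.8798504839632], [0.0, 595.2570012655775, 241.61429567679585], [0.0, 0.0, 1.0]] -0.11870489877385644
stand 0.98 [161. 222.] [ 412. -255.    0.]
stand 0.32 [211. 272.] [ 609. -158.    0.]
cover 0.75 [442. 229.] [579. 346.   0.]
cover 0.72 [485. 224.] [581. 448.   0.]
cover 0.53 [413. 207.] [486. 313.   0.]
tall_spacer 0.61 [337. 257.] [618. 100.   0.]
flat_spacer 0.74 [265. 219.] [454. -26.   0.]
top_cap 0.85 [211. 272.] [ 611. -158.    0.]
cup 0.92 [356. 202.] [436. 191.   0.]
headlamp 0.8 [286. 293.] [704. -23.   0.]
lever 0.57 [296. 236.] [533.  30.   0.]
lever 0.26 [414. 284.] [733. 226.   0.]
pump 0.78 [417. 286.] [738. 230.   0.]
pump 0.2 [163. 222.] [ 416. -250.    0.]
rasp 0.64 [107. 286.] [ 608. -363.    0.]
top [[0.02, 0.995, -0.095, 486.551], [-1.0, 0.021, 0.018, 49.061], [0.02, 0.095, 0.995, 1084.925], [0.0, 0.0, 0.0, 1.0]] [[515.4674291866589, 0.0, 320.90634722651987], [0.0, 515.4674291866589, 229.62423537750945], [0
[... 577 characters left out ...]
58.    0.]
{'time': 1.1, 'joint_pos': array([-7.18715110e+01,  7.46969802e+00,  8.52678951e+01, -2.64587349e-05,
        8.72609673e+01, -4.89400792e+00]), 'qd': array([ 0.10404581,  0.0513292 ,  0.01226123,  0.05215603, -0.04626985,
        0.02315918]), 'joint_efforts': array([-6.52279105e-04, -5.69336271e+01, -5.00871921e+01, -3.67011617e-04,
        1.22582867e-03, -2.86316651e-05]), 'tool_pos': array([ 234.6693802 , -552.21399987,  202.40662724]), 'tcp_rot': array([1.79998568e+02, 1.49142557e-04, 2.30224981e+01]), 'ft_force': array([-0.34121606,  0.45265769, -0.21555248]), 'wrist_torque': array([-0.03199842,  0.04545633, -0.02699596]), 'grip_force': 0.0, 'finger_gap': 85.56875371321861}
```

View pics/scene1.png

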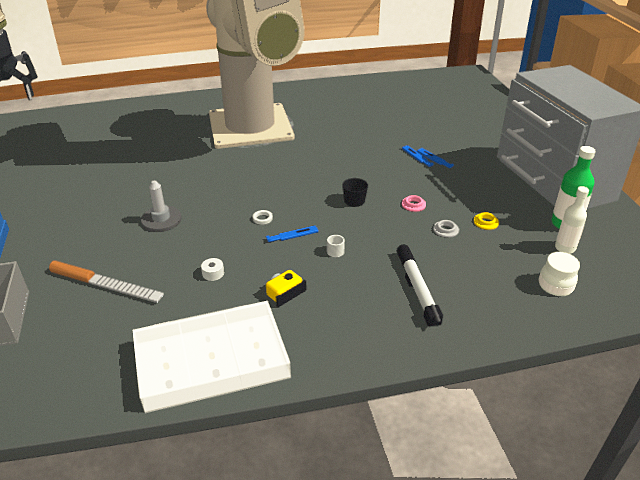

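View pics/top1.png

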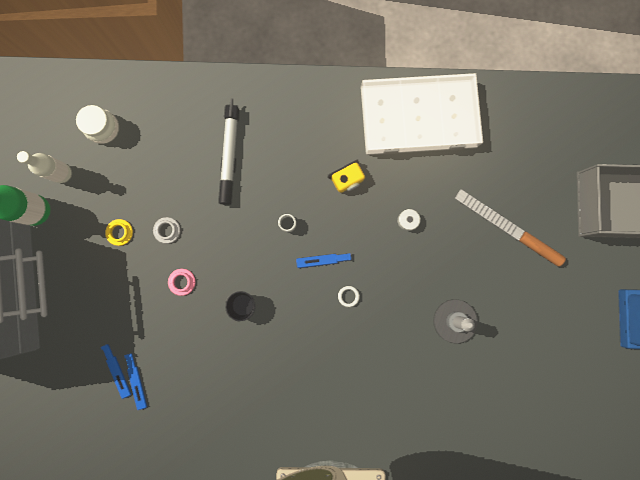

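```bash
python3 - <<'E'
import cv2
a=cv2.imread('pics/scene1.png')[180:260,380:520];b=cv2.imread('pics/top1.png')[200:310,90:220]
cv2.imwrite('pics/crop1.png',cv2.hconcat([cv2.resize(a,(400,400*80//140)),cv2.resize(b,(400,228))]))
E
```

```text
(no output)
```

View pics/crop1.png

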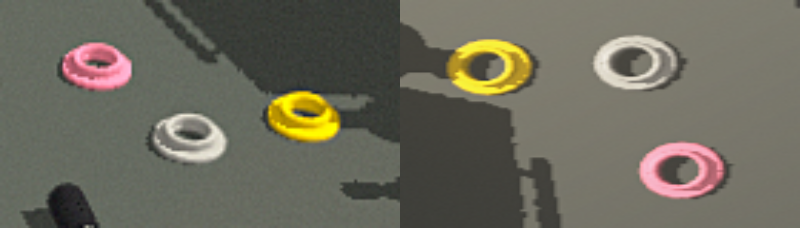

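The scene shows the cover candidates as grey at scene (446,228) / top (167,230), pink at (413,203) and yellow at (486,221). I choose the grey one, which the crop confirms: it lies flange down and is steel grey. The stand is at (160,215), flat spacer at (262,217), tall spacer at (336,246) and cap at (212,269).

```bash
cat >> h.py <<'E'
from scipy.optimize import least_squares
M={'stand':[(45,0),(45,10),(12.5,91),(5,103)],'cover':[(28,0),(28,6),(20,14)],'tall_spacer':[(18,0),(18,32)],'flat_spacer':[(22,0),(22,10)],'top_cap':[(22,0),(22,24)]}
T=np.linspace(0,2*np.pi,60)
def cen(pts):
    m=cv2.moments(cv2.convexHull(np.float32(pts)));return np.array([m['m10'],m['m01']])/m['m00'],m['m00']
def locate(s,l,cam,near,z0=0):
    best=None
    for d in finder.trace(l,cam):
        p=np.argwhere(d['mask'])[:,::-1]
        if len(p)<30: continue
        c,a=cen(p)
        if np.linalg.norm(at(s,*c,z0)[:2]-near)>60: continue
        model=lambda x:cen([proj(s,[x[0]+r*np.cos(t),x[1]+r*np.sin(t),z+z0]) for r,z in M[l] for t in T])
        f=least_squares(lambda x:model(x)[0]-c,near,diff_step=1e-3)
        return np.round(f.x,1),'area',round(a),round(model(f.x)[1]),round(d['confidence'],2)
E
python3 - <<'E'
from h import *
N={'stand':(408,-252),'cover':(583,352),'tall_spacer':(605,99),'flat_spacer':(452,-26),'top_cap':(615,-156)}
for c in('scene','top'):
    s=snapshot(c)
    for l in N: print(c,l,locate(s,l,c,np.array(N[l])))
E
```

```text
scene stand (array([ 407.1, -254.7]), 'area', 1271, 1410, 0.86)
scene cover (array([582., 354.]), 'area', 320, 377, 0.58)
scene tall_spacer (array([601.3,  99.6]), 'area', 310, 362, 0.8)
scene flat_spacer (array([452.6, -31.3]), 'area', 255, 250, 0.76)
scene top_cap (array([ 615.3, -154. ]), 'area', 389, 457, 0.58)
top stand (array([ 405.2, -251.9]), 'area', 1440, 1539, 0.71)
top cover (array([582.4, 354.1]), 'area', 536, 583, 0.64)
top tall_spacer (array([603.7, 100.3]), 'area', 142, 265, 0.65)
top flat_spacer (array([449.4, -32.3]), 'area', 192, 361, 0.77)
top top_cap (array([ 613.8, -152.8]), 'area', 314, 393, 0.95)
```

```bash
cat >> h.py <<'E'
def seg(s,l,near,z0=0,th=110,half=30):
    c0=proj(s,[*near,z0+8]);u,v=np.round(c0).astype(int)
    g=cv2.cvtColor(s['img'],cv2.COLOR_RGB2GRAY)[v-half:v+half,u-half:u+half]
    n,lab,st,ce=cv2.connectedComponentsWithStats((g>th).astype(np.uint8))
    k=1+np.argmin([np.linalg.norm(c-half)-0.05*a[4] for c,a in zip(ce[1:],st[1:])])
    p=np.argwhere(lab==k)[:,::-1]+[u-half,v-half];p=np.vstack([p-.5,p+.5])
    c,a=cen(p)
    model=lambda x:cen([proj(s,[x[0]+r*np.cos(t),x[1]+r*np.sin(t),z+z0]) for r,z in M[l] for t in T])
    f=least_squares(lambda x:model(x)[0]-c,near,diff_step=1e-3)
    return np.round(f.x,1),round(a),round(model(f.x)[1])
def overlay(s,x,rings,col=(255,0,0),sc=5,half=40,zc=50):
    u,v=np.round(proj(s,[*x,zc])).astype(int)
    im=cv2.resize(s['img'][v-half:v+half,u-half:u+half],None,fx=sc,fy=sc,interpolation=cv2.INTER_NEAREST)
    for r,z in rings:
        q=[(proj(s,[x[0]+r*np.cos(t),x[1]+r*np.sin(t),z])-[u-half,v-half]+.5)*sc for t in T]
        cv2.polylines(im,[np.int32(q)],True,col,1)
    return im
E
python3 - <<'E'
from h import *
N={'cover':(582,354),'tall_spacer':(602,100),'flat_spacer':(452,-31),'top_cap':(614,-154)}
ims=[]
for c in('scene','top'):
    s=snapshot(c)
    for l in N:
        for th in (90,120): print(c,l,th,seg(s,l,np.array(N[l]),th=th))
    ims.append(overlay(s,(407,-253),[(45,0),(45,10),(20,30),(12.5,91),(5,103)]))
cv2.imwrite('pics/st.png',cv2.cvtColor(np.hstack(ims),cv2.COLOR_RGB2BGR))
E
```

```text
scene cover 90 (array([579., 351.]), 3419, 375)
scene cover 120 (array([580.9, 354.6]), 356, 376)
scene tall_spacer 90 (array([610.8,  96.2]), 3599, 366)
scene tall_spacer 120 (array([600.9, 100.8]), 374, 361)
scene flat_spacer 90 (array([447.1, -31.5]), 3599, 248)
scene flat_spacer 120 (array([452.3, -30.2]), 258, 250)
scene top_cap 90 (array([ 616.7, -153.9]), 3599, 458)
scene top_cap 120 (array([ 614.6, -153.9]), 458, 456)
top cover 90 (array([583.2, 357.3]), 3599, 583)
top cover 120 (array([587.1, 360.8]), 3336, 583)
top tall_spacer 90 (array([601.8,  99.5]), 3599, 264)
top tall_spacer 120 (array([602.2, 101.7]), 268, 265)
top flat_spacer 90 (array([453.3, -30.4]), 3599, 361)
top flat_spacer 120 (array([452.3, -29.6]), 376, 361)
top top_cap 90 (array([ 614.2, -151.6]), 3599, 393)
top top_cap 120 (array([ 614.8, -153.5]), 402, 393)
```

View pics/st.png

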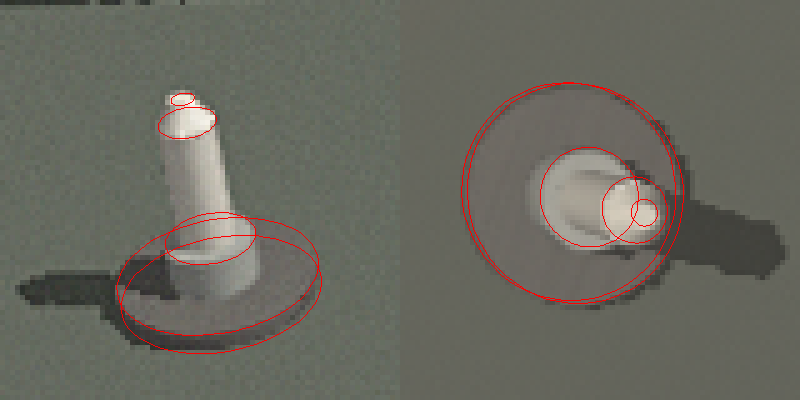

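Request:
send_rows(steps=[[[5.79,15.1,0],[0,0,0]],[[5.79,15.1,0],[0,0,0]],[[5.79,15.1,0],[0,0,0]],[[5.79,15.1,0],[0,0,0]],[[5.79,15.1,0],[0,0,0]],[[5.79,15.1,0],[0,0,0]],[[5.79,15.1,0],[0,0,0]],[[5.79,15.1,0],[0,0,0]],[[5.79,15.1,0],[0,0,0]],[[5.79,15.1,0],[0,0,0]]], fingers=0, squeeze=40)

```text
time: 3.05
tool_pos: [408.3, -99.5, 202.5]
tcp_rot: [180.0, 0.0, 23.1]
ft_force: [-0.6, -0.3, -0.2]
finger_gap: 85.9
grip_force: 0.0
```

Request:
send_rows(steps=[[[5.79,15.13,-1],[0,0,0]],[[5.79,15.13,-2],[0,0,0]],[[5.79,15.13,-3],[0,0,0]],[[5.79,15.13,-3.4],[0,0,0]],[[5.79,15.13,-3.4],[0,0,0]],[[5.79,15.13,-3.4],[0,0,0]],[[5.79,15.13,-3.4],[0,0,0]],[[5.79,15.13,-3.4],[0,0,0]],[[5.79,15.13,-3.4],[0,0,0]],[[5.79,15.13,-3.4],[0,0,0]]])

```text
time: 4.3
tool_pos: [582.8, 352.7, 99.7]
tcp_rot: [180.0, 0.1, 22.9]
ft_force: [0.2, -0.3, 0.6]
finger_gap: 85.3
grip_force: 0.0
```

```bash
python3 - <<'E'
from h import *
s=sense();print(s['tool_pos'],s['time'])
ims=[]
for c in('scene','top'):
    s=snapshot(c)
    ims.append(overlay(s,(582,354.5),[(28,0),(28,6),(20,14),(15,14)],zc=30))
cv2.imwrite('pics/cv.png',cv2.cvtColor(np.hstack(ims),cv2.COLOR_RGB2BGR))
E
```

```text
[582.76128527 352.65770717  99.73275935] 4.3
```

View pics/cv.png

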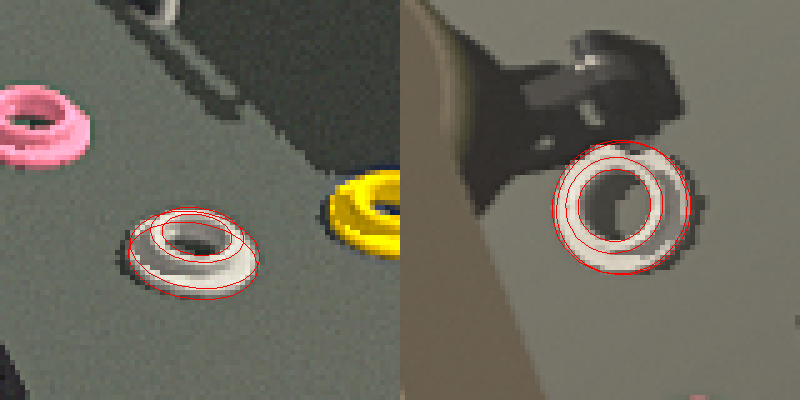

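The overlay of both views matches the grey cover at (582, 354.5). I descend and grip the collar.

Request:
send_rows(steps=[[[0,0.03,-1.6],[0,0,0]],[[-0.01,0.05,-2.6],[0,0,0]],[[-0.01,0.05,-3.09],[0,0,0]],[[-0.01,0.05,-3.09],[0,0,0]]])

```text
time: 4.9
tool_pos: [581.8, 355.1, 7.9]
tcp_rot: [180.0, 0.0, 23.0]
ft_force: [0.3, -0.2, -1.1]
finger_gap: 85.6
grip_force: 0.0
```

Request:
send_rows(steps=[[[0,0,0],[0,0,0]],[[0,0,0],[0,0,0]],[[0,0,0],[0,0,0]],[[0,0,0],[0,0,0]],[[0,0,0],[0,0,0]],[[0,0,0],[0,0,0]]], fingers=1, squeeze=40)

```text
time: 5.65
tool_pos: [581.7, 356.2, 7.6]
tcp_rot: [180.0, 0.0, 23.0]
ft_force: [-0.1, -0.0, 0.3]
finger_gap: -0.1
grip_force: 0.0
```

```bash
python3 - <<'E'
from h import *
s=sense();print(s['tool_pos'],s['finger_gap'])
ims=[]
for c in('scene','top'):
    s=snapshot(c)
    ims.append(overlay(s,(582,354.5),[(28,0),(20,14)],zc=30))
cv2.imwrite('pics/cv2.png',cv2.cvtColor(np.hstack(ims),cv2.COLOR_RGB2BGR))
E
```

```text
[581.68073167 356.19909029   7.57117728] -0.10918313278847455
```

View pics/cv2.png

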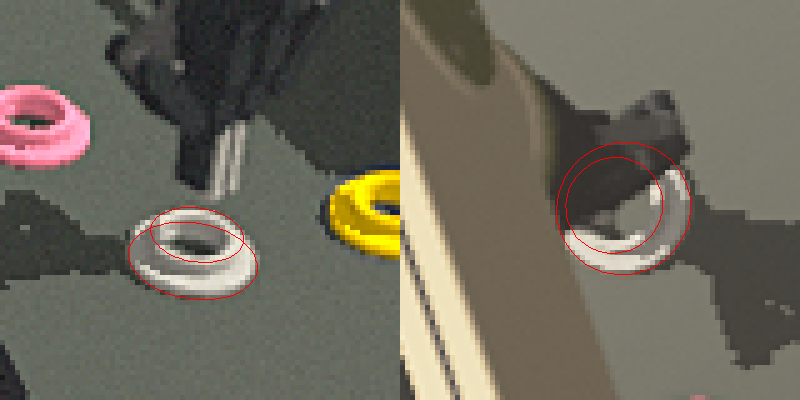

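```bash
python3 - <<'E'
from h import *
tp=sense()['tool_pos'];ims=[]
for c,x0 in(('scene',0),('top',400)):
    s=snapshot(c);u,v=np.round(proj(s,[582,354.5,30])).astype(int)
    for z in (0,7.6,15,20,25,30,40): print(c,z,np.round((proj(s,[tp[0],tp[1],z])-[u-40,v-40]+.5)*5+[x0,0]))
    im=s['img'][v-30:v+20,u-30:u+20].astype(float); im=np.clip(im*2.0,0,255).astype(np.uint8)
    ims.append(cv2.resize(im,(400,400),interpolation=cv2.INTER_NEAREST))
cv2.imwrite('pics/cv3.png',cv2.cvtColor(np.hstack(ims),cv2.COLOR_RGB2BGR))
E
```

```text
scene 0 [196. 259.]
scene 7.6 [199. 246.]
scene 15 [201. 232.]
scene 20 [202. 223.]
scene 25 [204. 213.]
scene 30 [205. 204.]
scene 40 [208. 185.]
top 0 [620. 209.]
top 7.6 [615. 207.]
top 15 [610. 206.]
top 20 [606. 205.]
top 25 [603. 203.]
top 30 [599. 202.]
top 40 [592. 200.]
```

View pics/cv3.png

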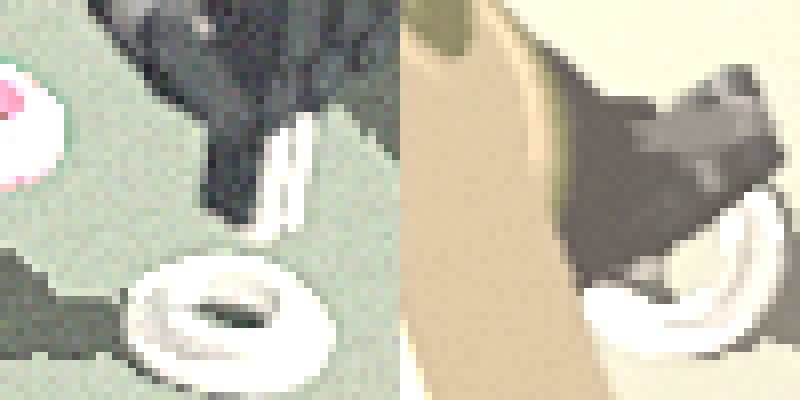

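```bash
python3 - <<'E'
from h import *
px=[]
for c,p in(('scene',(206,197)),('top',(200,217))):
    s=snapshot(c);u,v=np.round(proj(s,[582,354.5,30])).astype(int)
    px.append((s,np.array(p)/5+[u-40,v-40]-.5))
f=least_squares(lambda X:np.r_[proj(px[0][0],X)-px[0][1],proj(px[1][0],X)-px[1][1]],[582,354,20])
print(f.x,f.fun); q=sense();print(q['joint_pos'],q['tcp_rot'])
E
```

```text
[576.16431036 357.17808268  29.18029251] [-0.75508344  0.160758   -0.67445479 -0.22015731]
[2.71716619e+01 2.88085463e+01 8.03900591e+01 1.30217450e-04
 7.08041720e+01 9.41514625e+01] [1.79999922e+02 2.77900751e-03 2.30201566e+01]
```

Missed: in the pictures the shut tips sit about 22 mm above the reported z (crop tip at (206,199), which triangulates to z≈29). I'll check the height by touching the bare bench gently.

Request:
send_rows(steps=[[[0,0,1],[0,0,0]],[[1.6,1.5,1],[0,0,0]],[[1.6,1.5,0.5],[0,0,0]],[[1.6,1.5,0.1],[0,0,0]],[[1.6,1.5,-0.1],[0,0,0]],[[1.6,1.5,-0.2],[0,0,0]],[[1.6,1.5,-0.25],[0,0,0]],[[1.6,1.5,-0.28],[0,0,0]],[[1.6,1.5,-0.28],[0,0,0]]])

```text
time: 7.08
tool_pos: [630.0, 401.3, -0.2]
tcp_rot: [-180.0, -0.0, 23.0]
ft_force: [0.7, -0.3, 0.1]
finger_gap: 0.1
grip_force: 0.0
```

Request:
send_rows(steps=[[[0,0,-0.1],[0,0,0]],[[0,0,-0.15],[0,0,0]],[[0,0,-0.2],[0,0,0]],[[0,0,-0.25],[0,0,0]],[[0,0,-0.3],[0,0,0]]])

```text
time: 7.7
tool_pos: [629.8, 401.2, -9.9]
tcp_rot: [-180.0, 0.0, 23.0]
ft_force: [-0.5, -0.0, -0.2]
finger_gap: -0.1
grip_force: 0.0
```

```bash
python3 - <<'E'
from h import *
q=sense();tp=q['tool_pos'];print(tp,q['ft_force']);ims=[]
for c in('scene','top'):
    s=snapshot(c);u,v=np.round(proj(s,[*tp[:2],10])).astype(int);print(c,u,v)
    im=s['img'][v-25:v+25,u-25:u+25].astype(float); im=np.clip(im*1.5,0,255).astype(np.uint8)
    im=cv2.resize(im,(400,400),interpolation=cv2.INTER_NEAREST)
    for z in (0,20): cv2.circle(im,tuple(int(k) for k in (proj(s,[*tp[:2],z])-[u-25,v-25]+.5)*8),3,(255,0,0),-1)
    ims.append(im)
cv2.imwrite('pics/tc.png',cv2.cvtColor(np.hstack(ims),cv2.COLOR_RGB2BGR))
E
```

```text
[629.76178817 401.15015463  -9.87025153] [-0.45068644 -0.03783005 -0.23910135]
scene 476 236
top 144 207
```

View pics/tc.png

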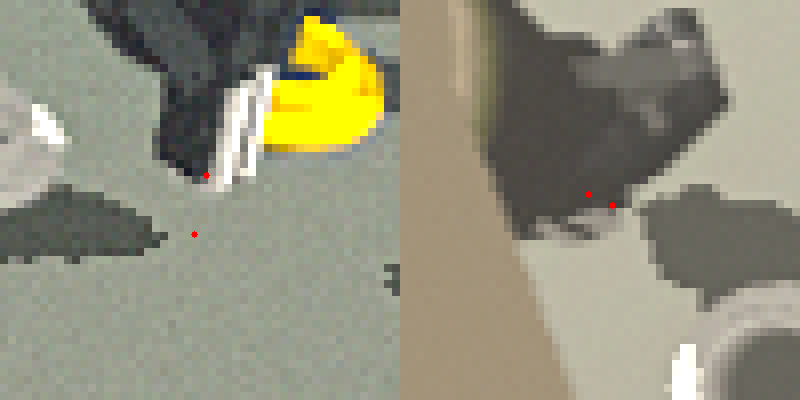

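Request:
send_rows(steps=[[[0,0,-0.1],[0,0,0]],[[0,0,-0.18],[0,0,0]],[[0,0,-0.24],[0,0,0]],[[0,0,-0.29],[0,0,0]],[[0,0,-0.33],[0,0,0]]])

```text
time: 8.43
tool_pos: [629.8, 401.2, -19.7]
tcp_rot: [180.0, 0.0, 23.0]
ft_force: [0.5, -0.5, 0.5]
finger_gap: 0.3
grip_force: 0.0
```

Request:
send_rows(steps=[[[0,0,-0.04],[0,0,0]],[[0,0,-0.08],[0,0,0]],[[0,0,-0.12],[0,0,0]],[[0,0,-0.12],[0,0,0]]])

```text
time: 8.93
tool_pos: [629.7, 401.1, -23.4]
tcp_rot: [180.0, 0.0, 23.0]
ft_force: [-0.7, -0.1, -0.3]
finger_gap: -0.2
grip_force: 0.0
```

Request:
send_rows(steps=[[[0,0,-0.04],[0,0,0]],[[0,0,-0.08],[0,0,0]],[[0,0,-0.08],[0,0,0]]])

```text
time: 9.3
tool_pos: [629.6, 401.1, -25.8]
tcp_rot: [180.0, 0.0, 23.0]
ft_force: [-0.3, -0.1, 0.4]
finger_gap: 0.2
grip_force: 0.0
```

```bash
python3 - <<'E'
from h import *
q=sense();tp=q['tool_pos'];print(tp,q['ft_force']);ims=[]
for c in('scene','top'):
    s=snapshot(c);u,v=np.round(proj(s,[*tp[:2],10])).astype(int)
    im=s['img'][v-25:v+25,u-25:u+25].astype(float); im=np.clip(im*1.5,0,255).astype(np.uint8)
    im=cv2.resize(im,(400,400),interpolation=cv2.INTER_NEAREST)
    for z in (0,20): cv2.circle(im,tuple(int(k) for k in (proj(s,[*tp[:2],z])-[u-25,v-25]+.5)*8),3,(255,0,0),-1)
    ims.append(im)
cv2.imwrite('pics/tc2.png',cv2.cvtColor(np.hstack(ims),cv2.COLOR_RGB2BGR))
E
```

```text
[629.6469556  401.14193875 -25.80277126] [-0.33704278 -0.09235781  0.4122639 ]
```

View pics/tc2.png

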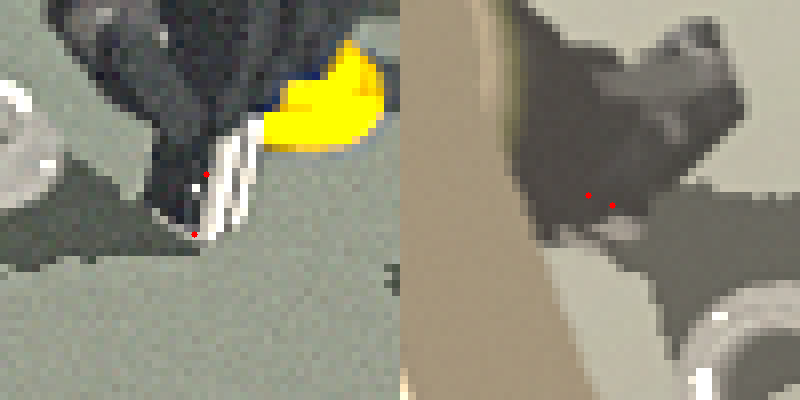

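Request:
send_rows(steps=[[[0,0,-0.03],[0,0,0]],[[0,0,-0.05],[0,0,0]],[[0,0,-0.05],[0,0,0]]])

```text
time: 9.78
tool_pos: [629.7, 401.2, -27.2]
tcp_rot: [-180.0, 0.0, 23.0]
ft_force: [-0.9, -0.7, 0.8]
finger_gap: -0.4
grip_force: 0.0
```

Request:
send_rows(steps=[[[0,0,-0.03],[0,0,0]],[[0,0,-0.06],[0,0,0]],[[0,0,-0.06],[0,0,0]]])

```text
time: 10.15
tool_pos: [629.9, 401.2, -28.7]
tcp_rot: [-180.0, -0.0, 23.0]
ft_force: [-0.8, -0.2, 0.8]
finger_gap: -0.0
grip_force: 0.8
```

Request:
send_rows(steps=[[[0,0,-0.03],[0,0,0]],[[0,0,-0.06],[0,0,0]],[[0,0,-0.06],[0,0,0]]])

```text
time: 10.52
tool_pos: [629.9, 401.3, -28.8]
tcp_rot: [180.0, -0.0, 23.0]
ft_force: [-6.6, -3.6, 12.4]
finger_gap: -0.5
grip_force: 6.3
```

Touch at reported z = -28.7, so true tip z = reported + 28.6; laterally the report looks right. Now grip the cover with that correction.

Request:
send_rows(steps=[[[0,0,1],[0,0,0]],[[0,0,2],[0,0,0]],[[-0.6,-0.6,2],[0,0,0]],[[-1.6,-1.56,2],[0,0,0]],[[-1.6,-1.56,2],[0,0,0]],[[-1.6,-1.56,2],[0,0,0]]], fingers=0)

```text
time: 11.28
tool_pos: [582.4, 354.8, 29.8]
tcp_rot: [-180.0, -0.1, 23.0]
ft_force: [-0.3, 0.4, 0.9]
finger_gap: 85.4
grip_force: 0.0
```

Request:
send_rows(steps=[[[-0.01,0,-0.9],[0,0,0]],[[-0.01,0,-1.5],[0,0,0]],[[-0.01,0,-1.73],[0,0,0]],[[-0.01,0,-1.73],[0,0,0]]])

```text
time: 11.78
tool_pos: [581.3, 354.4, -23.2]
tcp_rot: [180.0, 0.1, 23.0]
ft_force: [1.4, -0.0, 0.7]
finger_gap: 85.4
grip_force: 0.0
```

Request:
send_rows(steps=[[[0,0,0],[0,0,0]],[[0,0,0],[0,0,0]],[[0,0,0],[0,0,0]],[[0,0,0],[0,0,0]],[[0,0,0],[0,0,0]],[[0,0,0],[0,0,0]]], fingers=1, squeeze=40)

```text
time: 12.52
tool_pos: [582.2, 354.8, -21.2]
tcp_rot: [-180.0, -0.1, 23.0]
ft_force: [-2.0, -0.3, 5.5]
finger_gap: 37.4
grip_force: 39.5
```

Request:
send_rows(steps=[[[0,0,0.3],[0,0,0]],[[0,0,0.8],[0,0,0]],[[0,0,1.6],[0,0,0]],[[0,0,2.6],[0,0,0]],[[0,0,3.6],[0,0,0]],[[0,0,3.6],[0,0,0]]])

```text
time: 13.28
tool_pos: [584.1, 355.8, 90.6]
tcp_rot: [-180.0, -0.4, 23.0]
ft_force: [0.4, -0.2, -1.1]
finger_gap: 37.1
grip_force: 40.1
```

```bash
python3 - <<'E'
from h import *
q=sense();tp=q['tool_pos'];print(tp,q['ft_force'],q['finger_gap']);ims=[]
b=tp[2]+28.6-6
for c in('scene','top'):
    s=snapshot(c)
    ims.append(overlay(s,tp[:2],[(28,b),(28,b+6),(20,b+14)],zc=b))
cv2.imwrite('pics/hold.png',cv2.cvtColor(np.hstack(ims),cv2.COLOR_RGB2BGR))
E
```

```text
[584.12687965 355.76387936  90.57395146] [ 0.42270379 -0.19025294 -1.05093173] 37.13934765351547
```

View pics/hold.png

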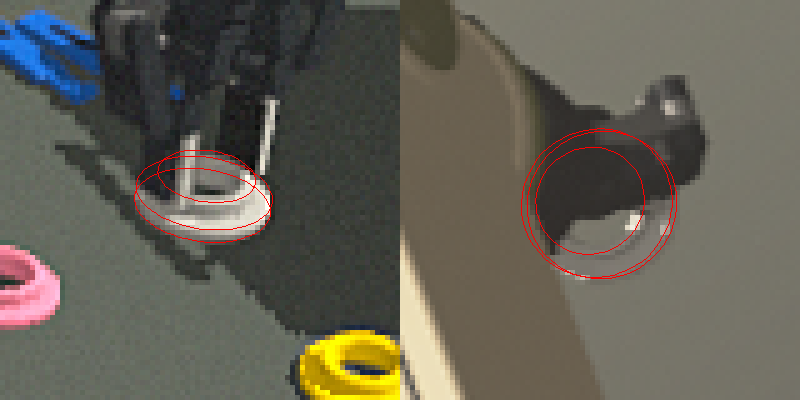

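The cover is held level and centred: the rings match at scene crop (203,195) and top (600,205). Next, a finer stand fix from the post's side edges in both views.

```bash
python3 - <<'E'
from h import *
for c in('scene','top'):
    s=snapshot(c);g=cv2.GaussianBlur(cv2.cvtColor(s['img'],cv2.COLOR_RGB2GRAY),(3,3),0).astype(np.float32)
    X0=np.array([406.5,-253.]);res=[]
    for z in range(52,90,3):
        a,b=proj(s,[*X0,z]),proj(s,[*X0,z+1]);d=(b-a)/np.linalg.norm(b-a);n=np.array([-d[1],d[0]])
        t=np.linspace(-14,14,281);P=a+t[:,None]*n
        pr=cv2.remap(g,P[:,0].astype(np.float32)[None],P[:,1].astype(np.float32)[None],cv2.INTER_LINEAR)[0]
        gr=np.gradient(pr);m=140
        l=t[:m][np.argmax(gr[:m])];r=t[m:][np.argmin(gr[m:])]
        res.append((l,r))
    res=np.array(res);sc=np.linalg.norm(np.array([proj(s,[X0[0]+1,X0[1],70])-a for a in [proj(s,[*X0,70])]][0])@n)
    gx=(proj(s,[X0[0]+1,X0[1],70])-proj(s,[*X0,70]))@n;gy=(proj(s,[X0[0],X0[1]+1,70])-proj(s,[*X0,70]))@n
    print(c,np.round(np.median(res,0),2),np.round(res.mean(1),1),'per mm x,y',gx,gy)
E
```

```text
scene [-1.3  5.4] [2.6 2.1 2.3 2.1 2.7 2.1 2.  2.2 2.1 1.8 1.8 1.2 0. ] per mm x,y -0.04659119059304193 0.46321063964633585
top [-7.1  9.2] [0.9 0.8 0.7 0.8 0.9 0.9 1.2 0.5 0.8 0.5 0.4 1.  0.7] per mm x,y -0.4966584768613838 0.1316383593044749
```

Request:
send_rows(steps=[[[-0.3,-1,1],[0,0,0]],[[-2.93,-10,1.5],[0,0,0]],[[-2.93,-10,1.5],[0,0,0]],[[-2.93,-10,1.5],[0,0,0]],[[-2.93,-10,1.5],[0,0,0]],[[-2.93,-10,1.5],[0,0,0]],[[-2.93,-10,1.5],[0,0,0]]])

```text
time: 14.35
tool_pos: [492.4, 52.4, 129.4]
tcp_rot: [-180.0, 0.1, 22.8]
ft_force: [-0.2, 0.5, -0.6]
finger_gap: 37.4
grip_force: 40.2
```

Request:
send_rows(steps=[[[-3.0,-10.3,0],[0,0,0]],[[-3.0,-10.3,0],[0,0,0]],[[-3.0,-10.3,0],[0,0,0]],[[-3.0,-10.3,0],[0,0,0]],[[-3.0,-10.3,0],[0,0,0]],[[-3.0,-10.3,0],[0,0,0]],[[-3.0,-10.3,0],[0,0,0]],[[-3.0,-10.3,0],[0,0,0]]])

```text
time: 15.35
tool_pos: [404.2, -252.9, 129.9]
tcp_rot: [-179.9, -0.0, 23.1]
ft_force: [0.5, 0.7, -1.0]
finger_gap: 37.5
grip_force: 40.3
```

Request:
send_rows(steps=[[[0.03,0,-0.6],[0,0,0]],[[0.03,0,-1.2],[0,0,0]],[[0.03,0,-1.2],[0,0,0]],[[0.03,0,-1.2],[0,0,0]]])

```text
time: 15.85
tool_pos: [404.4, -254.3, 94.1]
tcp_rot: [-180.0, 0.0, 23.0]
ft_force: [-0.2, 0.2, -1.0]
finger_gap: 37.2
grip_force: 40.3
```

```bash
python3 - <<'E'
from h import *
q=sense();tp=q['tool_pos'];print(tp,q['ft_force'],q['finger_gap']);ims=[]
b=tp[2]+28.6-7
for c in('scene','top'):
    s=snapshot(c);x=(405.5,-253.3)
    A=overlay(s,x,[(45,0),(20,30),(12.5,91),(5,103),(12.5,60),(28,b)],zc=80)
    ims.append(A)
cv2.imwrite('pics/hover.png',cv2.cvtColor(np.hstack(ims),cv2.COLOR_RGB2BGR))
E
```

```text
[ 404.35978187 -254.33061829   94.12571569] [-0.21952385  0.16297107 -0.99798972] 37.19592962716627
```

View pics/hover.png

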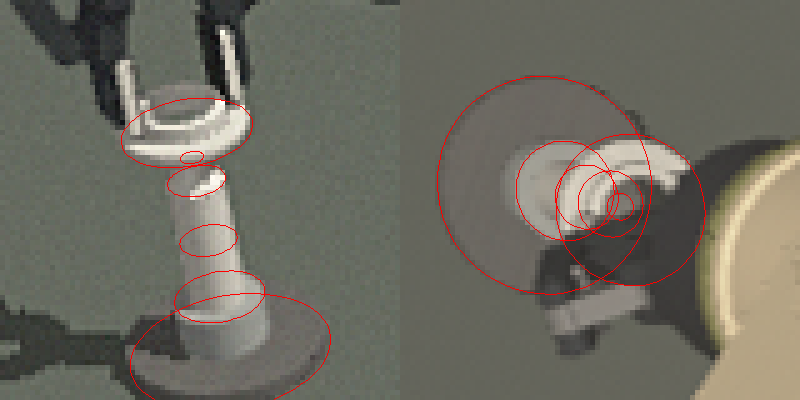

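Request:
send_rows(steps=[[[0.02,0.02,-0.3],[0,0,0]],[[0.02,0.02,-0.6],[0,0,0]],[[0.02,0.02,-0.9],[0,0,0]],[[0.02,0.02,-1.1],[0,0,0]]])

```text
time: 16.45
tool_pos: [404.6, -253.7, 60.3]
tcp_rot: [-179.9, 0.0, 23.0]
ft_force: [0.8, -0.8, -1.0]
finger_gap: 37.4
grip_force: 40.3
```

Request:
send_rows(steps=[[[0,0,-0.5],[0,0,0]],[[0,0,-1.0],[0,0,0]],[[0,0,-1.4],[0,0,0]],[[0,0,-1.6],[0,0,0]],[[0,0,-1.66],[0,0,0]],[[0,0,-1.66],[0,0,0]]])

```text
time: 17.2
tool_pos: [405.3, -254.2, 11.8]
tcp_rot: [180.0, -0.0, 23.0]
ft_force: [-0.6, -0.6, -1.1]
finger_gap: 37.3
grip_force: 40.3
```

Request:
send_rows(steps=[[[0,0,-0.05],[0,0,0]],[[0,0,-0.1],[0,0,0]],[[0,0,-0.1],[0,0,0]]])

```text
time: 17.58
tool_pos: [405.3, -254.2, 8.8]
tcp_rot: [180.0, -0.0, 23.0]
ft_force: [1.1, -0.3, 0.8]
finger_gap: 37.3
grip_force: 40.4
```

Request:
send_rows(steps=[[[0,0,0],[0,0,0]],[[0,0,0],[0,0,0]],[[0,0,0],[0,0,0]],[[0,0,0],[0,0,0]],[[0,0,1],[0,0,0]],[[0,0,2.5],[0,0,0]],[[0,0,4],[0,0,0]],[[0,0,4],[0,0,0]]], fingers=0)

```text
time: 18.58
tool_pos: [407.6, -256.0, 133.3]
tcp_rot: [179.6, -0.2, 23.0]
ft_force: [1.2, -0.5, 0.6]
finger_gap: 85.1
grip_force: 0.0
```

Request:
send_rows(steps=[[[6.54,11.85,0],[0,0,0]],[[6.54,11.85,0],[0,0,0]],[[6.54,11.85,0],[0,0,0]],[[6.54,11.85,0],[0,0,0]],[[6.54,11.85,0],[0,0,0]],[[6.54,11.85,-0.5],[0,0,0]],[[6.54,11.85,-1.5],[0,0,0]],[[6.54,11.85,-2.2],[0,0,0]],[[6.54,11.85,-2.2],[0,0,0]]])

```text
time: 19.7
tool_pos: [598.3, 100.8, 59.1]
tcp_rot: [-179.9, 0.4, 23.0]
ft_force: [-0.9, 0.5, 0.4]
finger_gap: 84.9
grip_force: 0.0
```

```bash
python3 - <<'E'
from h import *
print(sense()['tool_pos'])
s=snapshot('scene')
a=overlay(s,(601.5,101.2),[(18,0),(18,32)],zc=30);b=overlay(s,(405.3,-253.7),[(28,30),(28,36),(20,44),(12.5,91)],zc=60)
cv2.imwrite('pics/t.png',cv2.cvtColor(np.hstack([a,b]),cv2.COLOR_RGB2BGR))
E
```

```text
[598.34558806 100.80800626  59.08106418]
```

View pics/t.png

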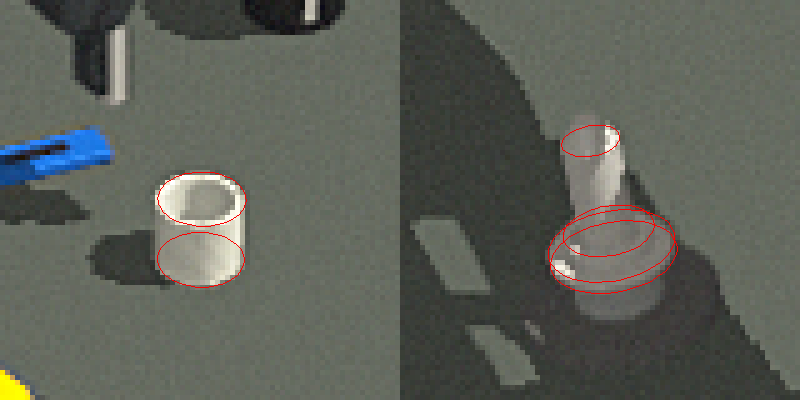

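The cover is seated on the column (right half, ring at (612,250)). The tall spacer matches its overlay at (200,230).

Request:
send_rows(steps=[[[0,0,0],[0,0,0]],[[0,0,0],[0,0,0]]])

```text
time: 20.0
tool_pos: [602.3, 100.7, 64.3]
tcp_rot: [179.9, -0.1, 22.9]
ft_force: [-0.3, -0.1, -0.3]
finger_gap: 85.5
grip_force: 0.0
```

Request:
send_rows(steps=[[[-0.02,0.01,-1],[0,0,0]],[[-0.02,0.01,-2],[0,0,0]],[[-0.02,0.01,-2.6],[0,0,0]],[[-0.02,0.01,-2.76],[0,0,0]],[[-0.02,0.01,-2.76],[0,0,0]]])

```text
time: 20.62
tool_pos: [601.2, 101.7, -19.5]
tcp_rot: [180.0, -0.0, 23.0]
ft_force: [0.1, 0.2, -0.6]
finger_gap: 85.6
grip_force: 0.0
```

Request:
send_rows(steps=[[[0,0,0],[0,0,0]],[[0,0,0],[0,0,0]],[[0,0,0],[0,0,0]],[[0,0,0],[0,0,0]],[[0,0,0],[0,0,0]],[[0,0,0],[0,0,0]]], fingers=1, squeeze=40)

```text
time: 21.38
tool_pos: [601.4, 101.9, -19.3]
tcp_rot: [180.0, -0.1, 23.0]
ft_force: [-1.7, 0.8, 5.8]
finger_gap: 34.3
grip_force: 40.2
```

Request:
send_rows(steps=[[[0,0,0.5],[0,0,0]],[[0,0,2],[0,0,0]],[[0,0,4.2],[0,0,0]],[[-3,-5.5,4.5],[0,0,0]],[[-6.54,-11.86,4.5],[0,0,0]],[[-6.54,-11.86,4.5],[0,0,0]],[[-6.54,-11.86,4.5],[0,0,0]],[[-6.54,-11.86,4.5],[0,0,0]],[[-6.54,-11.86,4.5],[0,0,0]],[[-6.54,-11.86,4.5],[0,0,0]]])

```text
time: 22.62
tool_pos: [402.8, -256.5, 115.8]
tcp_rot: [179.9, -0.0, 22.9]
ft_force: [0.7, 0.6, 0.5]
finger_gap: 33.5
grip_force: 39.9
```

Request:
send_rows(steps=[[[0,0,0],[0,0,0]],[[0,0,0],[0,0,0]],[[0,0,0],[0,0,0]],[[0,0,0],[0,0,0]]])

```text
time: 23.12
tool_pos: [404.9, -253.2, 114.8]
tcp_rot: [-180.0, 0.0, 23.1]
ft_force: [-0.6, 0.4, 0.4]
finger_gap: 33.7
grip_force: 39.9
```

Request:
send_rows(steps=[[[0,0,-0.7],[0,0,0]],[[0,0,-1.1],[0,0,0]],[[0,0,-1.4],[0,0,0]],[[0,0,-1.7],[0,0,0]],[[0,0,-1.9],[0,0,0]]])

```text
time: 23.75
tool_pos: [404.4, -254.0, 57.4]
tcp_rot: [-180.0, 0.0, 23.0]
ft_force: [0.0, -0.1, -1.4]
finger_gap: 34.0
grip_force: 39.9
```

Request:
send_rows(steps=[[[0,0,-0.4],[0,0,0]],[[0,0,-0.8],[0,0,0]],[[0,0,-1.0],[0,0,0]],[[0,0,-1.06],[0,0,0]],[[0,0,-1.06],[0,0,0]]])

```text
time: 24.38
tool_pos: [404.5, -254.1, 26.1]
tcp_rot: [180.0, -0.0, 23.0]
ft_force: [0.4, -0.6, -0.8]
finger_gap: 33.9
grip_force: 39.9
```

Request:
send_rows(steps=[[[0,0,-0.03],[0,0,0]],[[0,0,-0.05],[0,0,0]],[[0,0,-0.05],[0,0,0]]])

```text
time: 24.75
tool_pos: [404.6, -254.1, 24.7]
tcp_rot: [180.0, -0.0, 23.0]
ft_force: [0.0, 0.6, 0.3]
finger_gap: 34.3
grip_force: 40.0
```

Request:
send_rows(steps=[[[0,0,0],[0,0,0]],[[0,0,0],[0,0,0]],[[0,0,0],[0,0,0]],[[0,0,0],[0,0,0]],[[0,0,1],[0,0,0]],[[0,0,2.5],[0,0,0]],[[0,0,3.5],[0,0,0]],[[0,0,3.5],[0,0,0]]], fingers=0)

```text
time: 25.75
tool_pos: [406.3, -255.4, 132.7]
tcp_rot: [179.7, -0.2, 23.0]
ft_force: [0.3, 0.2, 0.2]
finger_gap: 85.2
grip_force: 0.0
```

Request:
send_rows(steps=[[[1.59,7.47,0],[0,0,0]],[[1.59,7.47,0],[0,0,0]],[[1.59,7.47,0],[0,0,0]],[[1.59,7.47,-0.5],[0,0,0]],[[1.59,7.47,-1.5],[0,0,0]],[[1.59,7.47,-3],[0,0,0]],[[1.59,7.47,-3],[0,0,0]],[[1.59,7.47,-3],[0,0,0]],[[1.59,7.47,-3],[0,0,0]]])

```text
time: 26.88
tool_pos: [453.7, -30.4, 41.5]
tcp_rot: [179.9, -0.1, 23.0]
ft_force: [0.8, -0.3, 0.8]
finger_gap: 85.3
grip_force: 0.0
```

```bash
python3 - <<'E'
from h import *
print(sense()['tool_pos'])
s=snapshot('scene')
print(seg(s,'flat_spacer',np.array([452.3,-30.]),th=120),seg(s,'top_cap',np.array([614.6,-154.]),th=120))
a=overlay(s,(452.3,-29.9),[(22,0),(22,10)],zc=30);b=overlay(s,(405,-253.7),[(28,30),(28,36),(20,44),(18,44),(18,76),(12.5,91)],zc=60)
cv2.imwrite('pics/f.png',cv2.cvtColor(np.hstack([a,b]),cv2.COLOR_RGB2BGR))
E
```

```text
[453.73447639 -30.39588381  41.45935388]
(array([452.3, -30.3]), 259, 250) (array([ 614.6, -153.9]), 458, 456)
```

View pics/f.png

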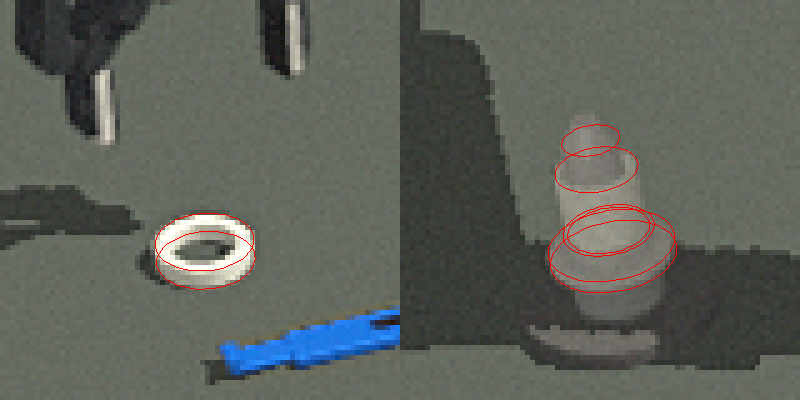

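The tall spacer is home on the cover (right half, rings match). The flat spacer matches at (205,250). I descend and grip it.

Request:
send_rows(steps=[[[-0.03,0,-1],[0,0,0]],[[-0.04,0.01,-1.8],[0,0,0]],[[-0.04,0.01,-2.2],[0,0,0]],[[-0.04,0.01,-2.25],[0,0,0]],[[-0.04,0.01,-2.25],[0,0,0]]])

```text
time: 27.55
tool_pos: [451.9, -29.8, -27.0]
tcp_rot: [180.0, -0.1, 23.0]
ft_force: [0.7, -0.6, 0.2]
finger_gap: 85.1
grip_force: 0.0
```

Request:
send_rows(steps=[[[0,0,0],[0,0,0]],[[0,0,0],[0,0,0]],[[0,0,0],[0,0,0]],[[0,0,0],[0,0,0]],[[0,0,0],[0,0,0]],[[0,0,0],[0,0,0]]], fingers=1, squeeze=40)

```text
time: 28.3
tool_pos: [451.5, -29.7, -27.0]
tcp_rot: [180.0, -0.0, 23.0]
ft_force: [-3.6, 1.3, 9.4]
finger_gap: 41.4
grip_force: 39.2
```

Request:
send_rows(steps=[[[0,0,0.5],[0,0,0]],[[0,0,2],[0,0,0]],[[0,0,4],[0,0,0]],[[-0.4,-2,5],[0,0,0]],[[-1.56,-7.47,5],[0,0,0]],[[-1.56,-7.47,5],[0,0,0]],[[-1.56,-7.47,5],[0,0,0]],[[-1.56,-7.47,5],[0,0,0]],[[-1.56,-7.47,5],[0,0,0]],[[-1.56,-7.47,5],[0,0,0]]])

```text
time: 29.55
tool_pos: [404.5, -252.7, 122.2]
tcp_rot: [-180.0, -0.0, 23.1]
ft_force: [-0.1, -0.2, -0.4]
finger_gap: 41.5
grip_force: 40.6
```

Request:
send_rows(steps=[[[0,0,0],[0,0,0]],[[0,0,0],[0,0,0]]])

```text
time: 29.8
tool_pos: [404.4, -253.0, 122.0]
tcp_rot: [-180.0, -0.0, 23.1]
ft_force: [0.7, 0.1, 0.1]
finger_gap: 41.9
grip_force: 40.6
```

Request:
send_rows(steps=[[[0.01,-0.02,-0.7],[0,0,0]],[[0.01,-0.02,-1.2],[0,0,0]],[[0.01,-0.02,-1.5],[0,0,0]],[[0.01,-0.02,-1.8],[0,0,0]],[[0.01,-0.02,-2.1],[0,0,0]],[[0.01,-0.02,-2.3],[0,0,0]],[[0.01,-0.02,-2.3],[0,0,0]]])

```text
time: 30.68
tool_pos: [404.2, -254.1, 52.5]
tcp_rot: [-180.0, 0.0, 23.0]
ft_force: [0.2, 0.3, -0.6]
finger_gap: 41.2
grip_force: 40.6
```

Request:
send_rows(steps=[[[0,0,-0.05],[0,0,0]],[[0,0,-0.1],[0,0,0]],[[0,0,-0.1],[0,0,0]]])

```text
time: 31.05
tool_pos: [404.5, -254.3, 50.0]
tcp_rot: [180.0, -0.0, 23.0]
ft_force: [-0.2, -0.5, -0.8]
finger_gap: 41.4
grip_force: 40.6
```

Request:
send_rows(steps=[[[0,0,-0.03],[0,0,0]],[[0,0,-0.03],[0,0,0]]])

```text
time: 31.3
tool_pos: [404.6, -254.4, 49.2]
tcp_rot: [180.0, -0.0, 23.0]
ft_force: [0.2, 1.5, -0.6]
finger_gap: 41.6
grip_force: 40.6
```

Request:
send_rows(steps=[[[0,0,0],[0,0,0]],[[0,0,0],[0,0,0]],[[0,0,0],[0,0,0]],[[0,0,0],[0,0,0]],[[0,0,1],[0,0,0]],[[0,0,2],[0,0,0]],[[0,0,2.8],[0,0,0]],[[0,0,2.8],[0,0,0]]], fingers=0)

```text
time: 32.3
tool_pos: [405.9, -255.4, 135.4]
tcp_rot: [179.8, -0.1, 23.0]
ft_force: [0.9, 0.6, -0.2]
finger_gap: 85.5
grip_force: 0.0
```

Request:
send_rows(steps=[[[7.0,3.35,0],[0,0,0]],[[7.0,3.35,0],[0,0,0]],[[7.0,3.35,0],[0,0,0]],[[7.0,3.35,0],[0,0,0]],[[7.0,3.35,-1],[0,0,0]],[[7.0,3.35,-2.8],[0,0,0]],[[7.0,3.35,-2.8],[0,0,0]],[[7.0,3.35,-2.8],[0,0,0]],[[7.0,3.35,-2.8],[0,0,0]]])

```text
time: 33.42
tool_pos: [616.3, -154.6, 52.1]
tcp_rot: [179.8, -0.2, 23.0]
ft_force: [-0.1, 0.3, 1.3]
finger_gap: 85.6
grip_force: 0.0
```

Request:
send_rows(steps=[[[0,0,-0.7],[0,0,0]],[[0,0,-0.7],[0,0,0]],[[0,0,-0.7],[0,0,0]]])

```text
time: 33.8
tool_pos: [614.0, -153.7, 27.6]
tcp_rot: [-180.0, 0.0, 23.0]
ft_force: [1.3, -1.1, 0.6]
finger_gap: 85.5
grip_force: 0.0
```

```bash
python3 - <<'E'
from h import *
print(sense()['tool_pos'])
s=snapshot('scene')
for th in(100,120,140):print(seg(s,'flat_spacer',np.array([405.,-254]),z0=76,th=th,half=20),seg(s,'top_cap',np.array([614.6,-154.]),th=120))
a=overlay(s,(614.7,-153.8),[(22,0),(22,24)],zc=30);b=overlay(s,(404.7,-253.8),[(28,30),(28,36),(18,44),(22,76),(22,86)],zc=60)
cv2.imwrite('pics/c.png',cv2.cvtColor(np.hstack([a,b]),cv2.COLOR_RGB2BGR))
E
```

```text
[ 614.01709338 -153.67709553   27.63588269]
(array([ 396.6, -256. ]), 1584, 251) (array([ 614.7, -153.9]), 459, 456)
(array([ 428.2, -250.4]), 590, 263) (array([ 614.7, -153.9]), 459, 456)
(array([ 427.1, -249. ]), 536, 263) (array([ 614.7, -153.9]), 459, 456)
```

View pics/c.png

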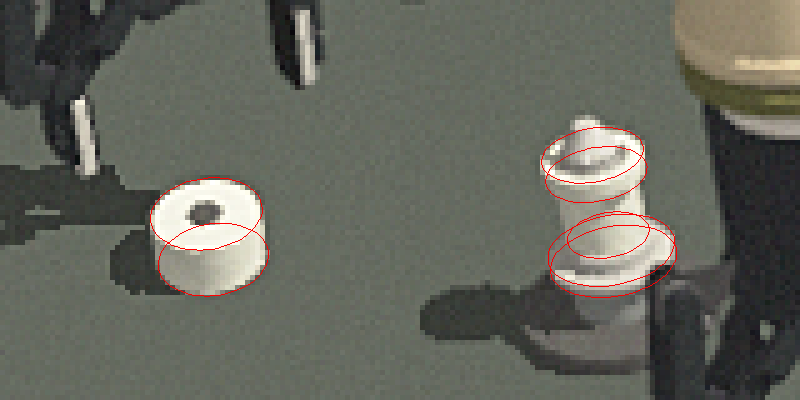

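The flat spacer is home (right half, rings match at (595,165)). The cap matches its overlay at (210,235).

Request:
send_rows(steps=[[[0.02,0,-0.8],[0,0,0]],[[0.02,0,-1.4],[0,0,0]],[[0.02,0,-1.64],[0,0,0]],[[0.02,0,-1.64],[0,0,0]]])

```text
time: 34.35
tool_pos: [614.5, -153.6, -21.8]
tcp_rot: [-179.9, 0.1, 23.0]
ft_force: [-0.6, 0.0, 0.7]
finger_gap: 85.6
grip_force: 0.0
```

Request:
send_rows(steps=[[[0,0,0],[0,0,0]],[[0,0,0],[0,0,0]],[[0,0,0],[0,0,0]],[[0,0,0],[0,0,0]],[[0,0,0],[0,0,0]],[[0,0,0],[0,0,0]]], fingers=1, squeeze=40)

```text
time: 35.1
tool_pos: [616.0, -154.1, -19.9]
tcp_rot: [179.9, -0.1, 23.0]
ft_force: [-0.5, -0.7, 5.7]
finger_gap: 42.3
grip_force: 40.9
```

Request:
send_rows(steps=[[[0,0,0.5],[0,0,0]],[[0,0,2],[0,0,0]],[[0,0,4],[0,0,0]],[[-2,-1,5],[0,0,0]],[[-7.0,-3.35,5],[0,0,0]],[[-7.0,-3.35,5],[0,0,0]],[[-7.0,-3.35,5],[0,0,0]],[[-7.0,-3.35,5],[0,0,0]],[[-7.0,-3.35,5],[0,0,0]],[[-7.0,-3.35,5],[0,0,0]]])

```text
time: 36.35
tool_pos: [406.0, -253.9, 129.2]
tcp_rot: [180.0, -0.0, 23.1]
ft_force: [0.2, 0.8, 0.0]
finger_gap: 42.2
grip_force: 40.7
```

Request:
send_rows(steps=[[[0,0,0],[0,0,0]],[[0,0,0],[0,0,0]]])

```text
time: 36.6
tool_pos: [405.4, -253.9, 128.7]
tcp_rot: [-180.0, 0.0, 23.1]
ft_force: [0.3, -0.1, 0.6]
finger_gap: 41.8
grip_force: 40.7
```

Request:
send_rows(steps=[[[-0.02,-0.01,-0.7],[0,0,0]],[[-0.02,-0.01,-1.2],[0,0,0]],[[-0.02,-0.01,-1.5],[0,0,0]],[[-0.02,-0.01,-1.8],[0,0,0]],[[-0.02,-0.01,-1.95],[0,0,0]],[[-0.02,-0.01,-1.95],[0,0,0]]])

```text
time: 37.35
tool_pos: [404.7, -254.5, 70.3]
tcp_rot: [-180.0, -0.0, 23.0]
ft_force: [1.2, 0.9, -0.6]
finger_gap: 42.3
grip_force: 40.7
```

Request:
send_rows(steps=[[[0,0,-0.05],[0,0,0]],[[0,0,-0.09],[0,0,0]],[[0,0,-0.09],[0,0,0]]])

```text
time: 37.72
tool_pos: [404.8, -254.7, 67.9]
tcp_rot: [180.0, -0.0, 23.0]
ft_force: [2.2, 0.9, -0.2]
finger_gap: 41.7
grip_force: 40.7
```

Request:
send_rows(steps=[[[0,0,-0.03],[0,0,0]],[[0,0,-0.06],[0,0,0]],[[0,0,-0.06],[0,0,0]]])

```text
time: 38.1
tool_pos: [404.8, -254.7, 66.1]
tcp_rot: [180.0, -0.0, 23.0]
ft_force: [3.4, 1.2, 1.2]
finger_gap: 42.0
grip_force: 40.9
```

Request:
send_rows(steps=[[[0.03,0.01,-0.02],[0,0,0]],[[0.04,0.01,-0.04],[0,0,0]],[[0.04,0.01,-0.04],[0,0,0]]])

```text
time: 38.48
tool_pos: [405.5, -254.7, 65.9]
tcp_rot: [180.0, 0.0, 23.0]
ft_force: [-3.4, 3.2, 13.0]
finger_gap: 41.8
grip_force: 42.0
```

Request:
send_rows(steps=[[[0,0,0.03],[0,0,0]],[[0,0,0.03],[0,0,0]],[[0,0,0.03],[0,0,0]],[[0,0,0.03],[0,0,0]],[[0,0,1],[0,0,0]],[[0,0,2.5],[0,0,0]],[[3,3,4],[0,0,0]],[[5,5,4],[0,0,0]],[[5,5,4],[0,0,0]],[[5,5,4],[0,0,0]]], fingers=0)

```text
time: 39.72
tool_pos: [557.6, -101.8, 185.2]
tcp_rot: [180.0, -0.1, 23.2]
ft_force: [-0.3, -1.0, -0.3]
finger_gap: 85.5
grip_force: 0.0
```

```bash
python3 - <<'E'
from h import *
print(sense()['tool_pos'],sense()['finger_gap'])
for c in('scene','top'):
    s=snapshot(c)
    for l,z0 in(('top_cap',86),('flat_spacer',76),('tall_spacer',44),('cover',30)):
        for d in finder.find_in(l,c)[:3]:
            b=np.array(d['box'])*[640,480,640,480]
            P=np.array([proj(s,[404.8+r*np.cos(t),-253.9+r*np.sin(t),z+z0]) for r,z in M[l] for t in T])
            e=np.r_[P.min(0),np.ptp(P,0)]
            if abs(b[0]-e[0])<40: print(c,l,round(d['confidence'],2),np.round(b),'exp',np.round(e))
    # bright silhouette top of the stack
    if c=='scene':
        u,v=np.round(proj(s,[404.8,-253.9,98])).astype(int)
        g=cv2.cvtColor(s['img'],cv2.COLOR_RGB2GRAY)[v-25:v+45,u-30:u+30]
        col=g[:,28:33].mean(1); print('rows',v-25,np.round(col).astype(int).tolist())
        for z in(110,86,76,44,36,30): print(z,np.round([proj(s,[404.8+r*np.cos(t),-253.9+r*np.sin(t),z])[1] for r in(22,) for t in T][0]),np.round(min(proj(s,[404.8+22*np.cos(t),-253.9+22*np.sin(t),z])[1] for t in T),1))
E
```

```text
[ 557.55771805 -101.81133003  185.22392149] 85.5197065211797
scene top_cap 0.26 [142. 205.  38.  27.] exp [143. 173.  22.  20.]
scene flat_spacer 0.59 [145. 188.  20.  15.] exp [145. 182.  21.  15.]
scene flat_spacer 0.43 [142. 173.  24.  23.] exp [145. 182.  21.  15.]
scene flat_spacer 0.36 [143. 208.  39.  23.] exp [145. 182.  21.  15.]
scene tall_spacer 0.45 [150. 197.  15.  10.] exp [147. 187.  19.  21.]
scene cover 0.49 [145. 202.  26.  16.] exp [146. 198.  26.  18.]
rows 158 [104, 106, 104, 105, 104, 104, 105, 104, 105, 104, 104, 104, 103, 104, 94, 145, 255, 249, 248, 129, 121, 158, 218, 248, 245, 244, 215, 181, 184, 179, 180, 179, 176, 177, 179, 190, 188, 164, 161, 151, 149, 149, 149, 152, 154, 153, 152, 152, 150, 146, 183, 164, 120, 112, 198, 230, 175, 123, 102, 92, 95, 92, 87, 69, 65, 101, 110, 108, 104, 109]
110 184.0 172.7
86 193.0 182.0
76 197.0 185.9
44 209.0 197.9
36 212.0 200.8
30 214.0 203.0
```

```bash
python3 -c "
from bench import order;print(order.hand_in())"
```

```text
the job is handed in; nothing more can be done
None
```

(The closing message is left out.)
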